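# Bring the green ramekin round to the front

### The job

Turn the wooden lazy susan by pushing one of the pegs on its rim until the green ramekin stands at the front, in line with the red pointer on the foot. Leave both ramekins standing on the disc without touching them, and let the disc come to rest.

Things in the scene. Friction and masses are not known exactly. Their poses are not given: they have to be found in the camera images.
- disc: Brown wood disc, 304 mm wide, turns freely both ways, stays where left (1 N moves it). Top is 30 mm above the worktop. Eight upright pale pegs, 16 mm in diameter, tops 105 mm above the worktop, stand 138 mm from its axis at 0, 45, 90 ... 315 deg from its x axis. Dark knob fixed at its centre (40 mm wide, top at 89 mm). Origin: on the axis, 14 mm above the worktop, z up. Its foot is fixed.
- pointer (a point): Red pointer, flat on the worktop, fixed to the foot; it shows 33 mm beyond the disc's edge at the lazy susan's front (roughly towards the robot). The point is 13 mm short of its round tip, on top, 172 mm from the disc's axis, 7 mm above the worktop; x axis points from here straight to the disc's axis, z up.
- green_ramekin: The green ramekin to bring to the front: round green stoneware dish, 67 mm across, 40 mm high, loose on the disc, its centre 66 to 85 mm from the disc's axis, at one side at first; it rides with the disc when that is turned smoothly. Origin: centre of its underside, 30 mm above the worktop; z up.
- white_ramekin: The white ramekin, not wanted: round white stoneware dish, 71 mm across, 42 mm high, loose on the other side of the disc. Origin: centre of its underside, 30 mm above the worktop; z up.
Things that resemble listed ones, but are neither listed nor needed, are in the scene too. What is shaped like the white_ramekin but blue is not meant.

How it is judged:
By the outcome, as a careful person would: the job done as asked, in the order asked, and still so for the second after the job is handed in, with the robot touching nothing.
It also fails if it takes over 40 s, if anything falls off the work surface, if the arm or the gripper's body presses on something with over 40 N, if the wrist force passes 120 N, or if a joint passes its speed limit or range.

### The arm

A 6-joint arm with a two-finger parallel gripper is mounted at the origin on a cart in front of the work surface, level with it; the furniture and walls round the work are solid. World frame = base frame: x ahead of the robot, y to its left, z up, the work surface at z = 0. Lengths are in mm, angles in degrees, forces in N, time in s.
With the tool pointing down it reaches from about 300 to 850 mm from the base axis. Payload 4.2 kg.
Tool frame: the origin (TCP) lies at the very end of the fingers, on their centre line; the grasp point (between the pads) lies 19 mm behind it (env.tcp_to_grasp is the distance from the TCP to the grasp point, in mm); z points along the fingers, y is the line along which they close (so a half turn about z gives the same grasp; the last joint's range is limited). The gripper opens to 91 mm and grips with 3 to 60 N. Pads are 32 mm wide; open, the fingers measure 118 mm over their backs; the gripper's body (76 mm by 178 mm) begins 60 mm behind the grasp point.
Start: joints at [68.067, 18.312, 89.639, -0, 72.044, -1.146], TCP at [204.067, 537.587, 213.976] pointing down, gripper open.
Joint ranges: [-177.97, 177.97], [-48.28, 115.42], [12.27, 149.76], [-77.06, 257.06], [2.81, 150.46], [-146.56, 146.56]. Speed limits (degrees/s): [147.25, 147.25, 180, 180, 180, 180].

### API

Orientations are given as [roll, pitch, yaw] about the fixed x, y, z axes, in that order (R = Rz(yaw) Ry(pitch) Rx(roll)).
In Python, from workcell import env gives the robot as it stands.
- The arm moves only by the tool move_arm, never from a script. Its argument "plan" is a list of rows, each a list of 3 entries, a list of its own where there are three numbers: the shift along the world's x, y, z in cm, then the turn about the world's z in degrees, then the closure, from 0 (fully open) to 1 (shut). In form: [[[x, y, z], turn, claw], ...]. A call has 1 to 5 rows; each row shifts and turns the commanded pose from where the row before left it; what a row does not reach is not made up. A row lasts 1/10 s, in which the tool goes at most 50 mm and 8.59 degrees, less where a joint would pass 70% of its speed; a pose out of reach is approached as far as the arm can. A call is refused whole if a number of a shift passes 5 or a number of a turn 8.59, either way. A call with a gripper value outside its range is refused whole. The fingers move at their own pace and stop on an object; "squeeze" is the grip in N (left out, the last holds). Time passes only in rows, so rows that do not move let the fingers close. It gives the time, the measured TCP pose, the force, the opening and the grip force at its end, in the units of the state.
- env.state(): the state, without advancing time (a new reading comes with each control period).
- env.grab_frame(name): name is "scene" or "top" or "wrist"; returns a dict with "frame" (384x512x3 uint8, red, green, blue), "z_map" (384x512 float32, mm along the optical axis (not along the pixel's ray), 0 where there is no reading), "fovy" (degrees; the focal length in pixels is half the picture's height over the tangent of half this angle, whatever the lens; pixels are square), "cx", "cy" (the principal point, pixels), "position" and "orientation" of the camera in the world. Camera axes: x right, y down, z forward; pixel columns grow to the right and rows downward; lengths in mm; the calibration is good to about 2 mm. A picture is of the moment at which its call begins.
- env.job_done(): hands the job in; it is judged then, once.
Trained networks look in a picture, given as the dict that the camera call returned (one of the last four; its "shot" number tells which), for a name from the list of things; names that differ only in an ending like _2 or _b are one class to them, and where a whole thing is asked for, a point or a joint stands for the part that bears it (a point fixed in the world has none). Each returns a list of dicts, best first, with "score" (0 to 1); they miss things now and then, are a little off and sometimes report something else, mostly with a low value. They report only what shows in the picture. A call takes as long as a camera call. They do not tell look-alikes from the thing itself.
- env.search_frame(picture, label): "point" ([column, row] in pixels, amid what is visible of it).
- env.landmark_of(picture, label): "point" ([column, row] in pixels: a listed point, or the origin of a listed thing).
The state is a dict: "time_s": time; "qpos": joint angles; "qvel": joint speeds; "effort": joint torques, N m; "ee_pos": TCP position; "ee_rot": TCP orientation; "force": force on the tool from outside, world axes, zero at the start; "torque": the same for the moment, N m; "gripper_width": finger opening in mm; "gripper_force": force on a finger pad.
Only numpy, scipy, OpenCV 4.12 (cv2) and the standard library are available. Lean on these libraries where they do the work, as an engineer would, in place of code of your own. Each camera call takes 0.05 s, during which the arm holds its last target. There are 200 camera calls.

## Working session

There is one attempt and no reset: what is moved stays moved. The work goes in short steps, Python scripts to look and compute and a tool call to move; the robot and the scene stay as the last step left them, time stands still between calls to the robot, and variables do not carry over. Pictures are saved under pics/ and viewed, at most 10 in all, crops included, and the job is handed in when it is done.

Besides the shell and the picture viewer there is one more tool, called after "Emit:" as name(argument=value, ...), one argument or row to a line, values as JSON. move_arm: Moves the arm, as the interface text tells. Its arguments: {"type":"object","properties":{"plan":{"type":"array","items":{"type":"array"}},"squeeze":{"type":"number"}},"required":["plan"]}

```bash
mkdir -p pics; cat > h.py <<'E'
import numpy as np, cv2
from workcell import env
from scipy.spatial.transform import Rotation as R
def cam(p):
    f=p["frame"].shape[0]/2/np.tan(np.radians(p["fovy"])/2)
    o=np.array(p["orientation"],float)
    M=o if o.shape==(3,3) else R.from_euler('xyz',o,degrees=True).as_matrix()
    return f,M,np.array(p["position"],float)
def at_z(p,uv,z):
    f,M,c=cam(p); d=M@np.array([(uv[0]-p["cx"])/f,(uv[1]-p["cy"])/f,1]); return c+d*(z-c[2])/d[2]
def cloud(p):
    f,M,c=cam(p); v,u=np.mgrid[:384,:512]; Z=p["z_map"]
    P=np.stack([(u-p["cx"])/f*Z,(v-p["cy"])/f*Z,Z],-1)@M.T+c
    P[Z==0]=np.nan; return P
def save(p,n): cv2.imwrite(f"pics/{n}.png",cv2.cvtColor(p["frame"],cv2.COLOR_RGB2BGR))
E
python3 - <<'E'
from h import *
p=env.grab_frame("top"); save(p,"top0"); s=env.grab_frame("scene"); save(s,"sc0")
print(p["orientation"],p["position"],p["fovy"])
for q in (p,s):
  for n,z in (("disc",14),("pointer",7),("green_ramekin",30),("white_ramekin",30)):
    print(n,[(np.round(d["point"]),round(d["score"],2),at_z(q,d["point"],z).round()) for d in env.landmark_of(q,n)[:3]])
P=cloud(p); m=(P[...,2]>98)&(P[...,2]<112)
n,l,st,c=cv2.connectedComponentsWithStats(m.astype(np.uint8))
for i in range(1,n):
  if st[i,4]>8: print(c[i].round(),st[i,4],np.nanmedian(P[l==i],0).round())
print(env.state())
E
```

```text
[-169.29777029   -2.48334894  -89.70670203] [361.24456876 194.35485227 903.99610467] 55.625879356710854
disc [(array([324., 168.]), 0.6, array([593., -14.,  14.]))]
pointer [(array([341., 239.]), 0.87, array([415., -54.,   7.]))]
green_ramekin [(array([356., 177.]), 0.8, array([566., -91.,  30.]))]
white_ramekin [(array([169., 204.]), 0.9, array([492., 369.,  30.])), (array([301., 177.]), 0.88, array([565.,  47.,  30.])), (array([204., 225.]), 0.72, array([443., 282.,  30.]))]
disc [(array([335., 230.]), 0.93, array([567.,  -6.,  14.]))]
pointer [(array([325., 286.]), 0.94, array([416., -56.,   7.]))]
green_ramekin [(array([368., 241.]), 0.9, array([562., -85.,  30.]))]
white_ramekin [(array([206., 217.]), 0.97, array([415., 264.,  30.])), (array([314., 220.]), 0.8, array([554.,  45.,  30.])), (array([196., 192.]), 0.66, array([474., 350.,  30.]))]
[72. 34.] 511 [887. 601. 105.]
[184.  38.] 116 [887. 336. 105.]
[327.  42.] 808 [886. -12. 105.]
[30. 65.] 523 [800. 688. 107.]
[212.  86.] 74 [762. 266. 106.]
[174.  89.] 80 [752. 353. 104.]
[438. 112.] 246 [ 710. -270.  105.]
[346. 108.]
[... 222 characters left out ...]
5. 218.] 41 [455.  30. 103.]
{'time_s': 0.5, 'qpos': array([ 6.80663772e+01,  1.83121456e+01,  8.96424852e+01, -1.39000210e-03,
        7.20434153e+01, -1.14454250e+00]), 'qvel': array([-0.00206584, -0.04953593,  0.12735784, -0.05374845,  0.07105041,
        0.04116271]), 'effort': array([-5.09823094e-04, -4.11998534e+01, -2.32035059e+01,  7.28306151e-02,
        3.85244039e-02, -3.08198310e-05]), 'ee_pos': array([204.07410321, 537.55715017, 213.9498026 ]), 'ee_rot': array([1.79998073e+02, 1.36107366e-03, 1.59211348e+02]), 'force': array([-1.07683074,  0.49427078, -0.21210161]), 'torque': array([ 0.01354297, -0.06157021, -0.03895018]), 'gripper_force': 0.0, 'gripper_width': 91.6304365401652}
```

View pics/top0.png

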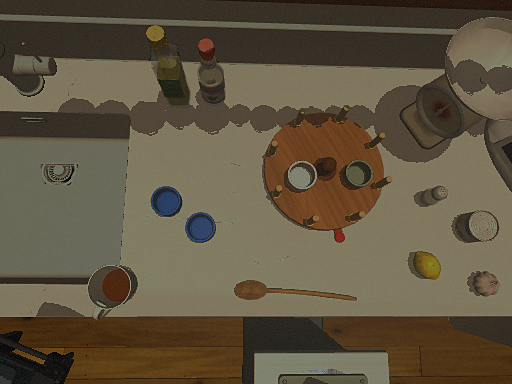

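View pics/sc0.png

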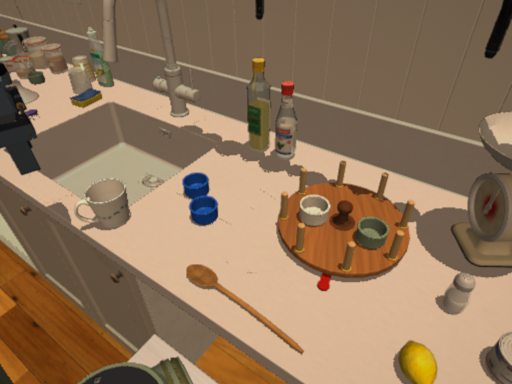

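The top picture shows the disc at about (323,170), the green ramekin at (358,175) and the white one at (301,176), with the pointer at (340,236). The scene view agrees. The blue dishes on the left, around (166,201) and (201,227), are decoys. The peg fit puts the axis near (586,-10), and the green has to turn about -60° (clockwise). Next I refine this.

```bash
cat >> h.py <<'E'
from scipy.optimize import least_squares
C=None
def pegs(p,c0=(586,-10)):
    P=cloud(p); m=(P[...,2]>98)&(P[...,2]<110)&(abs(np.hypot(P[...,0]-c0[0],P[...,1]-c0[1])-138)<18)
    n,l,st,c=cv2.connectedComponentsWithStats(m.astype(np.uint8))
    return np.array([at_z(p,c[i],105)[:2] for i in range(1,n) if 15<st[i,4]<90])
def fit(pts):
    th0=np.degrees(np.angle(np.mean(np.exp(8j*np.arctan2(pts[:,1]+10,pts[:,0]-586)))))/8
    def r(x):
        a=np.degrees(np.arctan2(*(pts-x[:2]).T[::-1])); d=(a-x[2]+22.5)%45-22.5
        return np.r_[np.hypot(*(pts-x[:2]).T)-138, np.radians(d)*138]
    return least_squares(r,[586,-10,th0],loss="soft_l1")
def dish(p,uv,zr):   # rim circle fit from points near rim height
    P=cloud(p); c=at_z(p,uv,zr-40)[:2]
    m=(abs(P[...,2]-zr)<4)&(np.hypot(P[...,0]-c[0],P[...,1]-c[1])<50)
    q=P[m][:,:2].astype(np.float32); (x,r)=cv2.minEnclosingCircle(q); return np.array(x),r,len(q)
def pol(a,c): d=np.array(a)[:2]-c; return np.hypot(*d).round(1),(np.degrees(np.arctan2(d[1],d[0]))%360).round(1)
def measure():
    p=env.grab_frame("top"); f=fit(pegs(p)); c=f.x[:2]
    print("disc",f.x.round(1),"cost",round(f.cost,1),len(f.fun)//2)
    h=cv2.cvtColor(p["frame"],cv2.COLOR_RGB2HSV); v,u=np.mgrid[:384,:512]
    m=((h[...,0]<6)|(h[...,0]>174))&(h[...,1]>190)&(h[...,2]>120); W=cloud(p); m&=(W[...,2]<25)&(np.hypot(W[...,0]-c[0],W[...,1]-c[1])<220)
    if m.any():
        pp=at_z(p,[u[m].mean(),v[m].mean()],7); print("red centroid",pp.round(1),pol(pp,c),m.sum())
    for n,z in (("pointer",7),("green_ramekin",30),("white_ramekin",30)):
        for d in env.landmark_of(p,n)[:4]:
            a=at_z(p,d["point"],z)
            if np.hypot(*(a[:2]-c))<200:
                print(n,round(d["score"],2),pol(a,c), *( [ (x.round(1),round(r,1),k,pol(x,c)) for x,r,k in [dish(p,d["point"],70 if n[0]=="g" else 72)]] if n!="pointer" else []))
    s=env.state(); print(s["time_s"],s["ee_pos"].round(1),s["ee_rot"].round(1),s["force"].round(1))
    return p
E
python3 -c "
from h import *
measure()"
```

```text
disc [585.5 -10.2 -16.9] cost 3.1 8
red centroid [423.1 -49.6   7. ] (np.float64(167.1), np.float64(193.7)) 86
pointer 0.84 (np.float64(173.7), np.float64(196.6))
green_ramekin 0.94 (np.float64(77.9), np.float64(257.5)) (array([568.9, -85.6]), 33.5, 186, (np.float64(77.3), np.float64(257.6)))
white_ramekin 0.57 (np.float64(64.2), np.float64(106.7)) (array([563.7,  43.5]), 43.5, 206, (np.float64(57.9), np.float64(112.0)))
0.7 [204.1 537.6 214. ] [180.    0.  159.2] [ 0.4 -0.5 -0.5]
```

Emit:
move_arm(
  plan=[
    [[1, -5, 0], 4, 1],
    [[2, -4.5, 0], 4, 1],
    [[2, -4.5, 0], 4, 1],
    [[2, -4.5, 0], 4, 1],
    [[2, -4.5, 0], 4, 1],
  ],
)

```text
time_s: 1.2
ee_pos: [294.3, 306.8, 214.2]
ee_rot: [180.0, 0.0, 179.4]
force: [1.1, 0.6, 0.1]
gripper_width: 54.2
gripper_force: 0.0
```

Emit:
move_arm(
  plan=[
    [[3, -4.5, 0], 1, 1],
    [[3, -4.5, 0], 0, 1],
    [[3, -4.5, 0], 0, 1],
    [[3, -4.5, 0], 0, 1],
    [[3, -4.5, 0], 0, 1],
  ],
)

```text
time_s: 1.7
ee_pos: [433.4, 98.7, 214.4]
ee_rot: [180.0, 0.1, -179.8]
force: [0.7, 0.7, -0.1]
gripper_width: 14.0
gripper_force: 0.0
```

Emit:
move_arm(
  plan=[
    [[3, -4.5, 0], 1, 1],
    [[3, -4.5, 0], 0, 1],
    [[3, -4.5, 0], 0, 1],
    [[3, -4.5, 0], 0, 1],
    [[2.6, -4.5, 0], 0, 1],
  ],
)

```text
time_s: 2.2
ee_pos: [569.6, -111.1, 214.1]
ee_rot: [180.0, 0.0, -178.8]
force: [0.6, -0.6, -0.2]
gripper_width: 0.5
gripper_force: 0.0
```

Emit:
move_arm(
  plan=[
    [[0, -0.6, 0], 0, 1],
    [[0, 0, -2], 0, 1],
    [[0, 0, -4], 0, 1],
    [[0, 0, -4], 0, 1],
    [[0, 0, 0], 0, 1],
  ],
)

```text
time_s: 2.7
ee_pos: [564.1, -113.8, 109.1]
ee_rot: [179.8, -0.7, -178.8]
force: [-0.6, -0.3, -0.1]
gripper_width: 0.5
gripper_force: 0.0
```

```bash
python3 -c "
from h import *
s=env.grab_frame('scene'); save(s,'sc1'); x=env.state(); print(x['ee_pos'],x['qpos'])"
```

```text
[ 566.51056952 -114.29802077  112.21214903] [-1.25556976e+01  2.33800903e+01  9.74984266e+01  1.75047267e-02
  5.94618426e+01 -1.03793171e+02]
```

View pics/sc1.png

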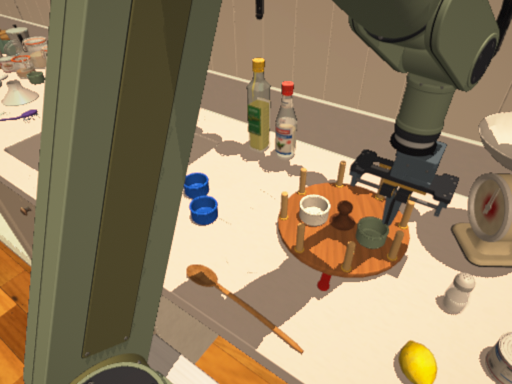

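The gripper is above the disc at about (395,200), just behind the green ramekin and short of the target because the speed limit cut the earlier rows. I shift outward first, then lower.

Emit:
move_arm(
  plan=[
    [[1.2, -1.7, 0], 0, 1],
    [[1.2, -1.7, 0], 0, 1],
    [[0, 0, 0], 0, 1],
    [[0, 0, -1.6], 0, 1],
    [[0, 0, -1.6], 0, 1],
  ],
)

```text
time_s: 3.25
ee_pos: [593.6, -148.9, 84.3]
ee_rot: [-180.0, 0.2, -178.8]
force: [-0.4, 0.4, -1.0]
gripper_width: 0.5
gripper_force: 0.0
```

Emit:
move_arm(
  plan=[
    [[0, 0, 0], 0, 1],
    [[0, 0, 0], 0, 1],
  ],
)

```text
time_s: 3.45
ee_pos: [592.9, -148.7, 83.5]
ee_rot: [-180.0, 0.1, -178.8]
force: [0.1, -0.7, -0.2]
gripper_width: 0.4
gripper_force: 0.0
```

```bash
python3 - <<'E'
import numpy as np
d=[2.1,2,2,1.5,1]+[.8]*5+[1.2,1.4,1.6,1.8,2]+[2]*15+[1.8,1.6,1.4,1.2,1,.8,.6,.4,.2,0]
ph=273.1-np.r_[0,np.cumsum(d)]; P=np.c_[585.5+138*np.cos(np.radians(ph)),-10.2+138*np.sin(np.radians(ph))]/10
S=np.diff(np.round(P,2),axis=0)
for i in range(0,len(d),5): print(ph[i+5].round(1),(P[i+5]*10).round(),[[[float(a.round(2)),float(b.round(2)),0],-t,1] for (a,b),t in zip(S[i:i+5],d[i:i+5])])
E
```

```text
264.5 [ 572. -148.] [[[-0.51, -0.02, 0], -2.1, 1], [[-0.48, 0.0, 0], -2, 1], [[-0.48, 0.02, 0], -2, 1], [[-0.36, 0.02, 0], -1.5, 1], [[-0.24, 0.02, 0], -1, 1]]
260.5 [ 563. -146.] [[[-0.19, 0.02, 0], -0.8, 1], [[-0.2, 0.03, 0], -0.8, 1], [[-0.19, 0.02, 0], -0.8, 1], [[-0.19, 0.03, 0], -0.8, 1], [[-0.19, 0.03, 0], -0.8, 1]]
252.5 [ 544. -142.] [[[-0.28, 0.05, 0], -1.2, 1], [[-0.33, 0.07, 0], -1.4, 1], [[-0.38, 0.08, 0], -1.6, 1], [[-0.42, 0.11, 0], -1.8, 1], [[-0.46, 0.14, 0], -2, 1]]
242.5 [ 522. -133.] [[[-0.46, 0.15, 0], -2, 1], [[-0.45, 0.17, 0], -2, 1], [[-0.44, 0.18, 0], -2, 1], [[-0.44, 0.2, 0], -2, 1], [[-0.43, 0.22, 0], -2, 1]]
232.5 [ 501. -120.] [[[-0.43, 0.23, 0], -2, 1], [[-0.41, 0.24, 0], -2, 1], [[-0.41, 0.26, 0], -2, 1], [[-0.39, 0.28, 0], -2, 1], [[-0.39, 0.28, 0], -2, 1]]
222.5 [ 484. -103.] [[[-0.38, 0.3, 0], -2, 1], [[-0.36, 0.31, 0], -2, 1], [[-0.36, 0.33, 0], -2, 1], [[-0.34, 0.34, 0], -2, 1], [[-0.33, 0.35, 0], -2, 1]]
215.5 [473. -90.] [[[-0.29, 0.32, 0], -1.8, 1], [[-0.25, 0.3, 0], -1.6, 1], [[-0.21, 0.26, 0], -1.4, 1], [[-0.17, 0.23, 0], -1.2, 1], [[-0.14, 0.2, 0], -1, 1]]
213.5 [470. -86.] [[[-0.12, 0.15, 0], -0.8, 1], [[-0.08, 0.12, 0], -0.6, 1], [[-0.05, 0.08, 0], -0.4, 1], [[-0.03, 0.04, 0], -0.2, 1], [[0.0, 0.0, 0], 0, 1]]
```

Emit:
move_arm(
  plan=[
    [[-0.5, 0, 0], -2, 1],
    [[-0.5, 0, 0], -2, 1],
    [[-0.5, 0, 0], -2, 1],
    [[-0.35, 0, 0], -1.5, 1],
    [[-0.25, 0, 0], -1, 1],
  ],
)

```text
time_s: 3.95
ee_pos: [571.9, -149.1, 83.2]
ee_rot: [-180.0, 0.1, 172.7]
force: [0.3, -0.6, -0.6]
gripper_width: 0.3
gripper_force: 0.0
```

Emit:
move_arm(
  plan=[
    [[-0.2, 0.02, 0], -0.8, 1],
    [[-0.2, 0.02, 0], -0.8, 1],
    [[-0.2, 0.03, 0], -0.8, 1],
    [[-0.2, 0.03, 0], -0.8, 1],
    [[-0.2, 0.03, 0], -0.8, 1],
  ],
)

```text
time_s: 4.45
ee_pos: [561.5, -147.8, 82.0]
ee_rot: [180.0, 0.0, 168.6]
force: [1.3, 1.1, 0.6]
gripper_width: 0.4
gripper_force: 0.6
```

Emit:
move_arm(
  plan=[
    [[-0.28, 0.05, 0], -1.2, 1],
    [[-0.33, 0.07, 0], -1.4, 1],
    [[-0.38, 0.08, 0], -1.6, 1],
    [[-0.42, 0.11, 0], -1.8, 1],
    [[-0.46, 0.14, 0], -2, 1],
  ],
)

```text
time_s: 4.95
ee_pos: [542.5, -143.2, 81.9]
ee_rot: [180.0, 0.0, 160.6]
force: [0.3, 1.2, 0.8]
gripper_width: 0.4
gripper_force: 0.7
```

Emit:
move_arm(
  plan=[
    [[-0.46, 0.15, 0], -2, 1],
    [[-0.45, 0.17, 0], -2, 1],
    [[-0.44, 0.18, 0], -2, 1],
    [[-0.44, 0.2, 0], -2, 1],
    [[-0.43, 0.22, 0], -2, 1],
  ],
)

```text
time_s: 5.45
ee_pos: [520.2, -134.2, 81.9]
ee_rot: [-180.0, 0.0, 150.6]
force: [1.6, 0.0, 0.1]
gripper_width: 0.5
gripper_force: 0.6
```

Emit:
move_arm(
  plan=[
    [[-0.43, 0.23, 0], -2, 1],
    [[-0.41, 0.24, 0], -2, 1],
    [[-0.41, 0.26, 0], -2, 1],
    [[-0.39, 0.28, 0], -2, 1],
    [[-0.39, 0.28, 0], -2, 1],
  ],
)

```text
time_s: 5.95
ee_pos: [499.9, -121.3, 81.9]
ee_rot: [-180.0, 0.0, 140.6]
force: [1.2, -0.1, 0.7]
gripper_width: 0.7
gripper_force: 0.6
```

Emit:
move_arm(
  plan=[
    [[-0.38, 0.3, 0], -2, 1],
    [[-0.36, 0.31, 0], -2, 1],
    [[-0.36, 0.33, 0], -2, 1],
    [[-0.34, 0.34, 0], -2, 1],
    [[-0.33, 0.35, 0], -2, 1],
  ],
)

```text
time_s: 6.45
ee_pos: [482.2, -105.1, 82.0]
ee_rot: [-180.0, 0.0, 130.6]
force: [1.5, 0.2, 0.4]
gripper_width: 0.3
gripper_force: 0.6
```

Emit:
move_arm(
  plan=[
    [[-0.29, 0.32, 0], -1.8, 1],
    [[-0.25, 0.3, 0], -1.6, 1],
    [[-0.21, 0.26, 0], -1.4, 1],
    [[-0.17, 0.23, 0], -1.2, 1],
    [[-0.14, 0.2, 0], -1, 1],
  ],
)

```text
time_s: 6.95
ee_pos: [471.5, -91.8, 81.9]
ee_rot: [-180.0, -0.0, 123.6]
force: [-0.4, -0.3, 0.4]
gripper_width: 0.8
gripper_force: 0.5
```

Emit:
move_arm(
  plan=[
    [[-0.12, 0.15, 0], -0.8, 1],
    [[-0.08, 0.12, 0], -0.6, 1],
    [[-0.05, 0.08, 0], -0.4, 1],
    [[-0.03, 0.04, 0], -0.2, 1],
    [[0, 0, 0], 0, 1],
  ],
)

```text
time_s: 7.45
ee_pos: [469.0, -87.9, 81.9]
ee_rot: [-180.0, -0.0, 121.7]
force: [-0.2, -0.0, -0.1]
gripper_width: 0.5
gripper_force: 0.2
```

```bash
python3 -c "
from h import *
p=measure(); s=env.grab_frame('scene'); save(s,'sc2'); save(p,'top2')"
```

```text
disc [585.5 -10.6  22. ] cost 3.3 7
pointer 0.96 (np.float64(174.7), np.float64(195.0))
green_ramekin 0.73 (np.float64(67.1), np.float64(208.7)) (array([516.9, -44.1]), 33.4, 141, (np.float64(76.3), np.float64(206.0)))
white_ramekin 0.73 (np.float64(69.4), np.float64(53.7)) (array([619.6,  47.9]), 35.7, 191, (np.float64(67.7), np.float64(59.7)))
7.65 [469.1 -87.9  81.9] [-180.    -0.   121.7] [-0.9 -0.7 -0.4]
```

View pics/top2.png

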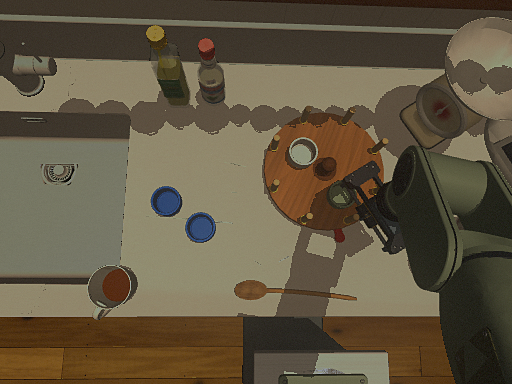

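The disc at about (323,170) has turned 51°. The green ramekin at (342,194) now sits at 206°, while the pointer at (340,236) is at about 194.5°. Both ramekins ride undisturbed. About 11.7° remain, which I push slowly.

```bash
python3 - <<'E'
import numpy as np
d=[.6,1,1.4,1.5,1.5,1.5,1.2,1,.8,.5,.3,.2,0,0,0]
ph=213.7-np.r_[0,np.cumsum(d)]; P=140*np.c_[np.cos(np.radians(ph)),np.sin(np.radians(ph))]/10
S=np.diff(np.round(P,2),axis=0)
for i in range(0,len(d),5): print([[[float(a.round(2)),float(b.round(2)),0],-t,1] for (a,b),t in zip(S[i:i+5],d[i:i+5])])
E
```

```text
[[[-0.08, 0.12, 0], -0.6, 1], [[-0.13, 0.21, 0], -1, 1], [[-0.18, 0.29, 0], -1.4, 1], [[-0.18, 0.32, 0], -1.5, 1], [[-0.18, 0.32, 0], -1.5, 1]]
[[[-0.16, 0.33, 0], -1.5, 1], [[-0.13, 0.26, 0], -1.2, 1], [[-0.1, 0.23, 0], -1, 1], [[-0.08, 0.17, 0], -0.8, 1], [[-0.05, 0.12, 0], -0.5, 1]]
[[[-0.02, 0.07, 0], -0.3, 1], [[-0.02, 0.04, 0], -0.2, 1], [[0.0, 0.0, 0], 0, 1], [[0.0, 0.0, 0], 0, 1], [[0.0, 0.0, 0], 0, 1]]
```

Emit:
move_arm(
  plan=[
    [[-0.08, 0.12, 0], -0.6, 1],
    [[-0.13, 0.21, 0], -1, 1],
    [[-0.18, 0.29, 0], -1.4, 1],
    [[-0.18, 0.32, 0], -1.5, 1],
    [[-0.18, 0.32, 0], -1.5, 1],
  ],
)

```text
time_s: 8.2
ee_pos: [461.8, -75.1, 82.0]
ee_rot: [180.0, 0.0, 115.6]
force: [1.4, -1.1, -0.5]
gripper_width: 0.9
gripper_force: 0.5
```

Emit:
move_arm(
  plan=[
    [[-0.16, 0.33, 0], -1.5, 1],
    [[-0.13, 0.26, 0], -1.2, 1],
    [[-0.1, 0.23, 0], -1, 1],
    [[-0.08, 0.17, 0], -0.8, 1],
    [[-0.05, 0.12, 0], -0.5, 1],
  ],
)

```text
time_s: 8.7
ee_pos: [456.5, -64.1, 82.1]
ee_rot: [180.0, 0.0, 110.7]
force: [1.5, -0.9, 0.3]
gripper_width: 0.6
gripper_force: 0.5
```

Emit:
move_arm(
  plan=[
    [[-0.02, 0.07, 0], -0.3, 1],
    [[-0.02, 0.04, 0], -0.2, 1],
    [[0, 0, 0], 0, 1],
  ],
)

```text
time_s: 9.0
ee_pos: [456.0, -63.1, 82.0]
ee_rot: [-180.0, -0.0, 110.2]
force: [1.5, 0.0, -0.2]
gripper_width: 0.4
gripper_force: 0.3
```

```bash
python3 -c "
from h import *
p=measure()"
```

```text
disc [585.4 -10.4  10.5] cost 2.7 7
pointer 0.77 (np.float64(174.4), np.float64(194.8))
green_ramekin 0.75 (np.float64(83.0), np.float64(195.9)) (array([500.9, -28.4]), 44.2, 128, (np.float64(86.4), np.float64(192.0)))
white_ramekin 0.86 (np.float64(68.4), np.float64(45.9)) (array([631. ,  39.9]), 35.6, 191, (np.float64(68.0), np.float64(47.8)))
9.2 [456.  -63.1  81.9] [-180.    -0.   110.2] [-0.  -0.3  0.6]
```

Emit:
move_arm(
  plan=[
    [[0.1, -0.3, 0], 0, 1],
    [[0.2, -0.6, 0], 0, 1],
    [[0.2, -0.6, 0], 0, 1],
    [[0, 0, 1.5], 0, 1],
    [[0, 0, 3], 0, 1],
  ],
)

```text
time_s: 9.7
ee_pos: [459.5, -78.5, 125.6]
ee_rot: [-179.7, -0.2, 110.2]
force: [0.1, 1.1, 0.7]
gripper_width: 0.1
gripper_force: 0.0
```

Emit:
move_arm(
  plan=[
    [[0, 0, 3], 0, 1],
    [[0, -3, 3], 0, 1],
    [[0, -4.5, 1], 0, 1],
    [[0, -4.5, 0], 0, 1],
    [[0, -4.5, 0], 0, 1],
  ],
)

```text
time_s: 10.2
ee_pos: [461.1, -245.3, 197.7]
ee_rot: [179.9, 0.1, 110.2]
force: [1.2, -0.8, 0.5]
gripper_width: 0.9
gripper_force: 0.0
```

Emit:
move_arm(
  plan=[
    [[-1, -4.5, 0], 0, 1],
    [[-1, -4.5, 0], 0, 1],
    [[0, -2, 0], 0, 1],
    [[0, 0, 0], 0, 1],
    [[0, 0, 0], 0, 1],
  ],
)

```text
time_s: 10.7
ee_pos: [441.0, -352.6, 196.6]
ee_rot: [180.0, -0.1, 110.2]
force: [0.1, 0.3, 0.1]
gripper_width: 0.5
gripper_force: 0.0
```

```bash
python3 -c "
from h import *
p=measure(); save(p,'top3'); measure()"
```

```text
disc [585.5 -10.   10.4] cost 2.8 8
red centroid [423.4 -49.7   7. ] (np.float64(166.8), np.float64(193.7)) 91
pointer 0.89 (np.float64(176.4), np.float64(193.9))
green_ramekin 0.59 (np.float64(81.1), np.float64(202.6)) (array([511.9, -29.3]), 33.6, 187, (np.float64(76.1), np.float64(194.7)))
white_ramekin 0.65 (np.float64(64.3), np.float64(42.3)) (array([631. ,  39.7]), 35.4, 187, (np.float64(67.4), np.float64(47.6)))
10.9 [ 441.5 -351.7  197.1] [180.   -0.  110.3] [ 0.3 -0.2 -0.2]
disc [585.5 -10.   10.4] cost 3.1 8
red centroid [423.4 -49.5   7. ] (np.float64(166.8), np.float64(193.7)) 94
pointer 0.91 (np.float64(170.2), np.float64(196.4))
green_ramekin 0.98 (np.float64(73.3), np.float64(201.0)) (array([512.2, -29.3]), 33.4, 189, (np.float64(75.8), np.float64(194.8)))
11.1 [ 441.4 -352.4  197.2] [180.    0.  110.3] [-0.2  0.7  0. ]
```

View pics/top3.png

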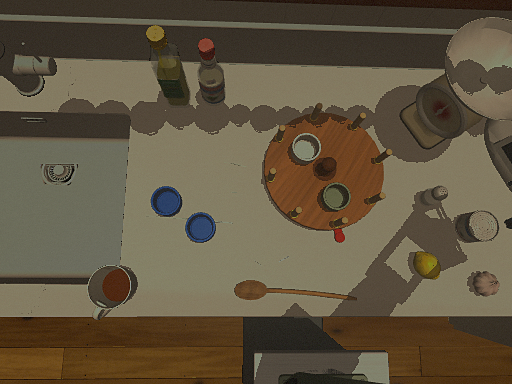

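The green ramekin at (336,196) is at 194.7°, in line with the red pointer at (340,236), which measures 193.7–195°. Both ramekins stand on the disc, the disc is still, and the arm is clear.

```bash
python3 -c "
from workcell import env
print(env.job_done())"
```

```text
the job is handed in; nothing more can be done
None
```

I turned the disc about 63° by pushing one peg, and the green ramekin now stands at the front within about 1° of the red pointer; both ramekins are still standing on the disc, which is at rest, and the job was handed in about 11 s into the 40 s limit.

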